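Shut the gauged gas line in the welding bench's valve box

ROBOT

A 6-joint arm with a two-finger parallel gripper is mounted at the origin on the work surface. World frame = base frame: x ahead of the robot, y to its left, z up, the work surface at z = 0. Lengths are in mm, angles in rad, forces in N, time in s.
With the tool pointing down it reaches from about 300 to 775 mm from the base axis. Payload 14.6 kg.
Tool frame: the origin (TCP) lies at the very end of the fingers, on their centre line; the grasp point (between the pads) lies 19 mm behind it; z points along the fingers, y is the line along which they close (so a half turn about z gives the same grasp; the last joint's range is limited). The gripper opens to 94 mm and grips with 3 to 60 N. Pads are 16 mm wide; open, the fingers measure 119 mm over their backs; the gripper's body (75 mm by 177 mm) begins 78 mm behind the grasp point.
Start: joints at [-1.343, 0.3, 1.521, -0, 1.321, -0.067], TCP at [159.795, -526.265, 205.446] pointing down, gripper open.
Joint ranges: [-3.03, 3.03], [-0.79, 2.21], [0.23, 2.52], [-1.04, 4.18], [0, 3.07], [-2.55, 2.55]. Speed limits (rad/s): [2.22, 2.22, 2.57, 3.14, 3.14, 3.14].

INTERFACE

Orientations are given as [roll, pitch, yaw] about the fixed x, y, z axes, in that order (R = Rz(yaw) Ry(pitch) Rx(roll)).
In Python, from cell import manip, camera, get_calibration gives the robot as it stands. The module is installed in compiled form; this text tells all that it offers.
- The arm moves only by the tool jog_arm, never from a script. Its argument "plan" is one flat list of numbers, 6 for each row, row after row: the shift along the world's x, y, z in m, then the turn, a rotation vector about the world's x, y, z in degrees. A call has 1 to 20 rows; each row is the pose to reach, as a shift and turn from the pose commanded when the call began; what a row does not reach only later rows make up. A row lasts 1/10 s, in which the tool goes at most 50 mm and 8.59 degrees, less where a joint would pass 70% of its speed; a pose out of reach is approached as far as the arm can. A call with a gripper value outside its range is refused whole. "claw" is the finger opening in m, from 0 to 0.094, set as the call begins (left out, the last holds). The fingers move at their own pace and stop on an object; "force" is the grip in N (left out, the last holds). Time passes only in rows, so rows that repeat a pose let the fingers close. It gives the time, the measured TCP pose, the force, the opening and the grip force at its end, in the units of the state.
- manip.read_state(): the state, without advancing time (a new reading comes with each control period).
- camera(name): name is "scene" or "top" or "wrist"; returns (picture, depth): 420x560x3 uint8, red, green, blue; 420x560 float32, mm along the optical axis (not along the pixel's ray), 0 where there is no reading.
- get_calibration(name): a dict with "fx", "fy", "cx", "cy" (pixels), "origin" and "attitude" of the camera in the world. Camera axes: x right, y down, z forward; pixel columns grow to the right and rows downward; lengths in mm; the calibration is good to about 2 mm. A picture is of the moment at which its call begins: read the wrist's pose just before it. get_calibration takes no time and is no camera call; for the wrist camera it gives the pose at the moment of the call.
- manip.sign_off(): hands the job in; it is judged then, once.
The state is a dict: "clock": time; "joints": joint angles; "qd": joint speeds; "effort": joint torques, N m; "eef_pos": TCP position; "eef_rot": TCP orientation; "wrist_force": force on the tool from outside, world axes, zero at the start; "moment": the same for the moment, N m; "finger_gap": finger opening in mm; "finger_force": force on a finger pad.
Only numpy, scipy, OpenCV 4.12 (cv2) and the standard library are available. Lean on these libraries where they do the work, as an engineer would, in place of code of your own. Each camera call takes 0.05 s, during which the arm holds its last target. There are 200 camera calls.

TASK

Shut off the gas line that carries the round pressure gauge. Slide the loose cover of the valve box all the way aside, away from the gauge's side, to uncover that line's handle, then push the handle round as far as it goes, so that it lies square across its pipe. Only push: do not lift the cover, do not turn the other line's handle, leave the things lying about on the bench alone, and finish with the cover still aside and the hand clear.

Things in the scene. Friction and masses are not known exactly. Their poses are not given: they have to be found in the camera images.
- valve_box: Grey open-topped steel box fixed to the bench, 210 (x) by 420 (y) by 76 mm high. Origin: centre of its underside; x points to the far side where two pipes come out, y to its left. 20 mm thick long walls carry the cover on ledges 65 mm up, lips (76 mm) guide it along y with 3 mm play; end walls (inner faces y = +-205, 76 mm high) stop it. Inside: two pipes along x, top 26 mm up, two valves.
- cover: Grey ribbed aluminium slab 190 x 190 x 22 mm, 0.5 to 0.9 kg, loose on the box's ledges, axes along the box's. Origin: centre of its underside, 65 mm above the bench. Starts mid-box, hiding both handles. It slides along the box's y, with friction of 3 to 9 N, to an end wall (its centre then 110 mm off the middle). Its two end faces are free to push, above the handles; no knob.
- gauge: Round pressure gauge, 63 mm diameter, white dial facing straight up, top 81 mm above the bench, fixed on one of the two pipes behind the box (box x = 165 mm, y = +60 or -60 mm). It marks the line to be shut. Origin: on the bench under its centre.
- plug: Small brass hexagonal plug, 24 mm wide, top 62 mm above the bench, fixed at the like place on the other pipe. It marks the line to be left open. Origin: on the bench under its centre.
- left_valve (a joint): Angle of the handle at the box's +y side, rad: 0 = open, the handle pointing to the box's -x, along its pipe; 1.571 = shut, at its stop, pointing to the box's +y (clockwise seen from above). Starts between 0 and 0.15. Friction only (about 0.22 N m), it stays where it is left.
- right_valve (a joint): Angle of the handle at the box's -y side, rad: 0 = open, the handle pointing to the box's -x; 1.571 = shut, at its stop, pointing to the box's -y (anticlockwise seen from above). Starts between 0 and 0.15. Friction only (about 0.22 N m), it stays where it is left.
- left_pivot (a point): Pivot of the left handle: the point on its upright turning axis 50 mm above the bench, at x = 45, y = +60 mm in the box's frame. The valve body round it is 34 mm in diameter, 34 mm high.
- right_pivot (a point): The same for the right handle, at x = 45, y = -60 mm in the box's frame.
- left_handle_end (a point): Free end of the left handle, on its centre line, 85 mm from the pivot and 50 mm above the bench. The handle is a straight black plastic-coated bar 18 mm wide, from 42 to 58 mm above the bench.
- right_handle_end (a point): Free end of the right handle: the same bar, the same size.
- wrench: Steel spanner 170 mm long lying flat on the bench on the robot's side of the box: a bystander. Origin: under its middle.
- coupon: Steel plate with two weld beads, 60 by 90 by 8 mm (11 mm over the beads), lying on the bench on the robot's side of the box: a bystander. Origin: centre of its underside.
- hammer: Hammer lying on the bench to the right of the box: a bystander. Origin: under it.
- jar: Grey screw-top jar, 72 mm diameter, 70 mm high, standing to the left of the box: a bystander. Origin: centre of its underside.

How it is judged:
By the outcome, as a careful person would: the job done as asked, in the order asked, and still so for the second after the job is handed in, with the robot touching nothing.
It also fails if it takes over 45 s, if anything falls off the work surface, if the arm or the gripper's body presses on something with over 40 N, if the wrist force passes 120 N, or if a joint passes its speed limit or range.

## Working session

There is one attempt and no reset: what is moved stays moved. The work goes in short steps, Python scripts to look and compute and a tool call to move; the robot and the scene stay as the last step left them, time stands still between calls to the robot, and variables do not carry over. Pictures are saved under pics/ and viewed, at most 10 in all, crops included, and the job is handed in when it is done.

Besides the shell and the picture viewer there is one more tool, called after "Call:" as name(argument=value, ...) on one line, values as JSON. jog_arm: Moves the arm, as the interface text tells. Its arguments: {"type":"object","properties":{"plan":{"type":"array"},"claw":{"type":"number"},"force":{"type":"number"}},"required":["plan"]}

```bash
mkdir -p pics
cat > h.py <<'E'
import numpy as np,cv2
from cell import manip,camera,get_calibration
def snap(n,f):
    im,d=camera(n); c=get_calibration(n); cv2.imwrite('pics/'+f+'.png',im[:,:,::-1]); np.savez(f,im=im,d=d); return im,d,c
E
python3 - <<'E'
from h import *
im,d,c=snap('top','top1'); print(c)
im,d,c=snap('scene','sc1'); print(c)
print(manip.read_state())
E
```

```text
{'fx': 393.3887358705503, 'fy': 393.3887358705503, 'cx': 287.83560750636985, 'cy': 207.8228888945928, 'origin': array([ 294.03646356,  -11.67698715, 1255.46066514]), 'attitude': array([-2.92892133e+00,  1.63235081e-04, -1.53811903e+00])}
{'fx': 495.8954885509568, 'fy': 495.8954885509568, 'cx': 279.05819414322605, 'cy': 206.20474700121852, 'origin': array([1231.88136211, -371.22784945, 1009.27356509]), 'attitude': array([-2.44977628, -0.01540148,  1.08271601])}
{'clock': 0.1, 'joints': array([-1.34257526e+00,  3.00396274e-01,  1.52150813e+00,  5.40329371e-07,
        1.32071077e+00, -6.65565683e-02]), 'qd': array([ 8.80255375e-04, -1.19134647e-03, -1.31440840e-03, -1.47374829e-04,
       -1.71499043e-03, -9.70528198e-05]), 'effort': array([ 2.44783005e-03, -5.32644081e+01, -3.53281724e+01,  7.09545286e-02,
        2.34382198e-02, -7.28156692e-05]), 'eef_pos': array([ 159.75698245, -526.04197999,  204.95823624]), 'eef_rot': array([-3.14057243e+00, -6.85277439e-05,  2.94777466e-01]), 'wrist_force': array([-0.53136903,  0.16720742,  0.01634089]), 'moment': array([-0.0198113 , -0.03149978,  0.00532703]), 'finger_force': 0.0, 'finger_gap': 94.17018760889442}
```

View pics/top1.png

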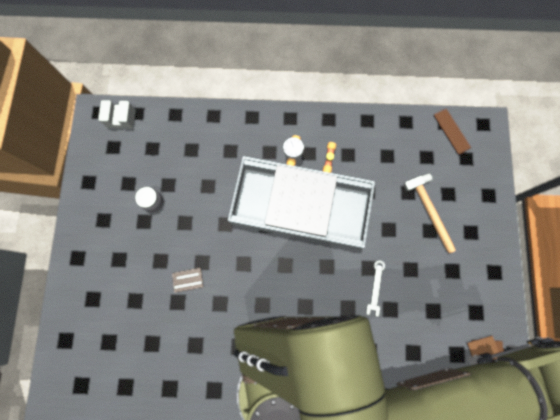

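View pics/sc1.png

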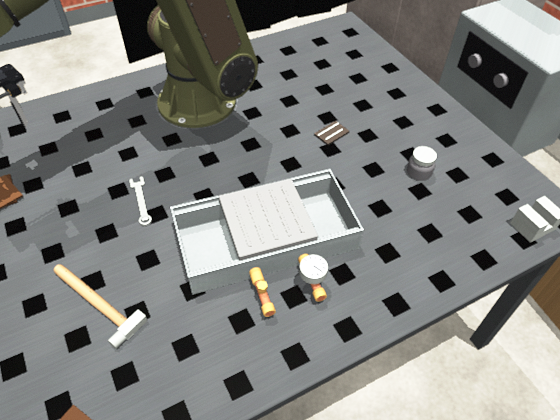

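Top view: gauge at (293,148) on the box's image-left (+y) line, plug at (330,155); box corners near (243,157), (375,180), (364,247), (229,222), cover mid-box. The scene view agrees. So the left line gets shut, and the cover goes to box −y.

```bash
cat >> h.py <<'E'
from scipy.spatial.transform import Rotation as Ro
def rot(c): return Ro.from_euler('xyz',c['attitude']).as_matrix()
def cloud(d,c):
    v,u=np.indices(d.shape); 
    p=np.stack([(u-c['cx'])/c['fx']*d,(v-c['cy'])/c['fy']*d,d],-1)
    return p@rot(c).T+c['origin']
def onz(uv,z,c):
    uv=np.atleast_2d(uv).astype(float)
    r=np.c_[(uv[:,0]-c['cx'])/c['fx'],(uv[:,1]-c['cy'])/c['fy'],np.ones(len(uv))]@rot(c).T
    return (c['origin']+r*((z-c['origin'][2])/r[:,2])[:,None])
E
python3 - <<'E'
from h import *
for n,f in(('top','top1'),('scene','sc1')):
    d=np.load(f+'.npz')['d']; c=get_calibration(n); P=cloud(d,c)
    m=(P[...,2]>58)&(P[...,2]<100)&(P[...,0]>300)&(P[...,0]<800)&(abs(P[...,1])<330)
    k,l,s,ce=cv2.connectedComponentsWithStats(m.astype('uint8'))
    for i in range(1,k):
        if s[i,4]<20: continue
        q=P[l==i]; r=cv2.minAreaRect(q[:,:2].astype('float32'))
        print(n,s[i],np.round(q.mean(0)),np.round(np.percentile(q[:,2],[5,50,95])),np.round(r[0],1),np.round(r[1],1),r[2],np.round(cv2.boxPoints(r)).tolist())
c=get_calibration('top');print(onz([[243,157],[375,180],[364,247],[229,222]],76,c).round(), onz([[293,148]],81,c).round())
E
```

```text
top [283 138  20  21 331] [743. -12.  79.] [68. 80. 84.] [745.4 -11.5] [61.8 60.5] 2.3308303356170654 [[713.0, 18.0], [716.0, -43.0], [777.0, -40.0], [775.0, 20.0]]
top [326 152   7   8  36] [ 727. -130.   62.] [59. 62. 66.] [ 726.7 -130.4] [20.7 19.2] 33.267967224121094 [[713.0, -128.0], [723.0, -144.0], [741.0, -133.0], [730.0, -117.0]]
top [ 228  156  146   92 5486] [571. -42.  82.] [64. 86. 91.] [575.3 -44. ] [420.9 212.9] 80.57232666015625 [[436.0, -234.0], [646.0, -269.0], [715.0, 146.0], [505.0, 181.0]]
scene [ 171  169  193  113 8151] [588. -44.  81.] [63. 86. 91.] [573.6 -41.4] [421.2 216.8] 80.53316497802734 [[432.0, -231.0], [646.0, -267.0], [715.0, 149.0], [501.0, 184.0]]
scene [300 255  28  29 670] [751. -14.  79.] [64. 81. 84.] [747.7 -10.9] [61.7 63.2] 36.9250373840332 [[704.0, -4.0], [742.0, -55.0], [791.0, -18.0], [753.0, 33.0]]
scene [257 281  11  11  82] [ 728. -129.   62.] [59. 62. 65.] [ 727.3 -128.7] [20.2 23.9] 79.06603240966797 [[714.0, -136.0], [737.0, -141.0], [741.0, -121.0], [718.0, -117.0]]
[[ 708.  144.   76.]
 [ 646. -272.   76.]
 [ 436. -236.   76.]
 [ 499.  174.   76.]] [[741. -13.  81.]]
```

Box: centre (574.5, −43), yaw −9.45°; the gauge lies at box (165, +60), a match. So left_valve is to be shut. Next I move above the +y side of the cover, with fingers closed.

Call:
jog_arm(plan=[0.03,0.04,0,0,0,6,0.06,0.08,0,0,0,12,0.09,0.12,0,0,0,18,0.12,0.16,0,0,0,24,0.15,0.2,0,0,0,30,0.18,0.24,0,0,0,36,0.21,0.29,0,0,0,42,0.24,0.33,0,0,0,48,0.27,0.37,0,0,0,54,0.3,0.42,0,0,0,60,0.33,0.46,0,0,0,63.6,0.36,0.5,0,0,0,63.6,0.39,0.55,0,0,0,63.6,0.42,0.59,0,0,0,63.6,0.436,0.611,0,0,0,63.6,0.436,0.611,0,0,0,63.6,0.436,0.611,0,0,0,63.6,0.436,0.611,0,0,0,63.6], claw=0)

```text
clock: 1.9
eef_pos: [595.3, 83.9, 205.3]
eef_rot: [-3.141, 0.0, 1.404]
wrist_force: [0.1, -0.0, 0.2]
finger_gap: 0.4
finger_force: 0.0
```

Call:
jog_arm(plan=[0,0,-0.04,0,0,0,0,0,-0.08,0,0,0,0,0,-0.115,0,0,0,0,0,-0.132,0,0,0,0,0,-0.132,0,0,0,-0.002,-0.01,-0.132,0,0,0,-0.003,-0.02,-0.132,0,0,0,-0.005,-0.03,-0.132,0,0,0,-0.007,-0.04,-0.132,0,0,0,-0.008,-0.05,-0.132,0,0,0,-0.01,-0.06,-0.132,0,0,0,-0.012,-0.07,-0.132,0,0,0,-0.013,-0.08,-0.132,0,0,0,-0.015,-0.09,-0.132,0,0,0,-0.016,-0.1,-0.132,0,0,0,-0.018,-0.11,-0.132,0,0,0,-0.02,-0.12,-0.132,0,0,0,-0.021,-0.126,-0.132,0,0,0,-0.021,-0.126,-0.132,0,0,0])

```text
clock: 3.8
eef_pos: [575.1, -42.4, 74.7]
eef_rot: [3.139, -0.0, 1.404]
wrist_force: [-0.4, -0.7, 1.0]
finger_gap: 0.4
finger_force: 0.0
```

Call:
jog_arm(plan=[-0.001,-0.003,0,0,0,0,-0.001,-0.006,0,0,0,0,-0.001,-0.008,0,0,0,0])

```text
clock: 4.1
eef_pos: [574.3, -48.8, 74.6]
eef_rot: [3.14, -0.001, 1.405]
wrist_force: [0.6, 8.2, 5.3]
finger_gap: 0.4
finger_force: 4.4
```

Run:
```python
from h import *
print(manip.read_state()['wrist_force'])
im,d,c=snap('scene','sc2'); cv2.imwrite('pics/sc2c.png',cv2.resize(im[130:330,130:400,::-1],None,fx=2.5,fy=2.5))
```

```text
[0.62566433 8.2312053  5.30686188]
```

View pics/sc2c.png

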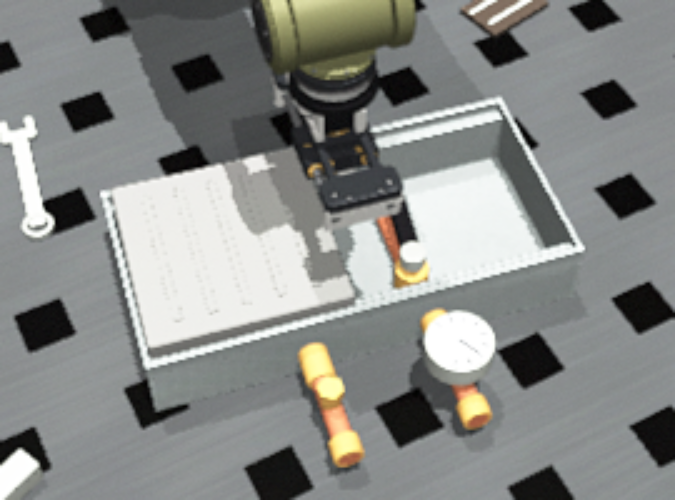

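The cover is nearly at the −y end wall; the left valve's black handle is bare at crop (405,225), yellow body under it. I push a few mm more until it stops firmly.

Call:
jog_arm(plan=[0,-0.002,0,0,0,0,-0.001,-0.004,0,0,0,0,-0.001,-0.004,0,0,0,0])

```text
clock: 4.45
eef_pos: [573.2, -50.5, 74.6]
eef_rot: [3.141, -0.005, 1.405]
wrist_force: [-0.4, 24.0, 9.2]
finger_gap: 0.3
finger_force: 11.6
```

The cover is against the end wall (24 N). Next I back off and lower the fingers beside the handle.

Call:
jog_arm(plan=[0.001,0.01,0,0,0,0,-0.005,0.02,0,0,0,0,-0.015,0.03,0,0,0,0,-0.015,0.03,0,0,0,0,-0.015,0.03,-0.016,0,0,0,-0.015,0.03,-0.032,0,0,0,-0.015,0.03,-0.032,0,0,0])

```text
clock: 5.15
eef_pos: [556.8, -23.6, 39.8]
eef_rot: [-3.139, 0.0, 1.405]
wrist_force: [-0.2, 0.7, -0.3]
finger_gap: 0.3
finger_force: 0.0
```

Call:
jog_arm(plan=[0.002,0.013,0.001,0,0,0,0.004,0.026,0.001,0,0,0,0.004,0.033,0.001,0,0,0,0.004,0.04,0.001,0,0,0,0.005,0.048,0.001,0,0,0,0.007,0.056,0.001,0,0,0,0.01,0.063,0.001,0,0,0,0.014,0.071,0.001,0,0,0,0.02,0.078,0.001,0,0,0,0.026,0.084,0.001,0,0,0,0.034,0.09,0.001,0,0,0,0.042,0.094,0.001,0,0,0,0.051,0.097,0.001,0,0,0,0.057,0.099,0.001,0,0,0,0.057,0.099,0.001,0,0,0])

```text
clock: 6.65
eef_pos: [615.7, 76.1, 42.4]
eef_rot: [3.141, -0.001, 1.405]
wrist_force: [-0.7, -0.4, 0.9]
finger_gap: 0.5
finger_force: 0.0
```

Call:
jog_arm(plan=[0.002,0,0,0,0,0,0.004,-0.001,0,0,0,0,0.004,-0.001,0,0,0,0])

```text
clock: 6.95
eef_pos: [618.1, 75.5, 42.4]
eef_rot: [-3.139, -0.001, 1.405]
wrist_force: [-6.8, 5.0, 1.6]
finger_gap: 0.7
finger_force: 3.9
```

Call:
jog_arm(plan=[0.002,0,0,0,0,0,0.003,0,0,0,0,0,0.003,0,0,0,0,0])

```text
clock: 7.25
eef_pos: [618.4, 75.5, 42.3]
eef_rot: [-3.133, 0.001, 1.405]
wrist_force: [-28.3, 4.8, 14.8]
finger_gap: 0.3
finger_force: 14.6
```

Firm stop. I back off, rise and clear the view.

Call:
jog_arm(plan=[-0.01,0.001,0,0,0,0,-0.02,0.002,0,0,0,0,-0.02,0.002,0.03,0,0,0,-0.02,0.002,0.07,0,0,0,-0.02,0.002,0.11,0,0,0,-0.02,0.002,0.15,0,0,0,-0.05,0.002,0.17,0,0,0,-0.09,0.002,0.17,0,0,0,-0.13,0.002,0.17,0,0,0,-0.17,0.002,0.17,0,0,0,-0.2,0.002,0.17,0,0,0,-0.2,0.002,0.17,0,0,0])

```text
clock: 8.45
eef_pos: [419.9, 76.8, 213.3]
eef_rot: [3.14, -0.001, 1.405]
wrist_force: [0.3, 0.7, -0.3]
finger_gap: 0.5
finger_force: 0.0
```

Run:
```python
from h import *
im,d,c=snap('scene','sc3'); cv2.imwrite('pics/sc3c.png',cv2.resize(im[130:330,130:400,::-1],None,fx=2.5,fy=2.5))
P=cloud(d,c); t=np.radians(-9.45); R=np.array([[np.cos(t),-np.sin(t)],[np.sin(t),np.cos(t)]])
B=(P[...,:2]-[574.5,-43])@R
m=(im.max(2)<70)&(P[...,2]>46)&(P[...,2]<70)&(abs(B[...,0])<85)&(B[...,1]>0)&(B[...,1]<200)
q=B[m].astype('float32'); print(len(q),cv2.minAreaRect(q),q.min(0),q.max(0))
m=(P[...,2]>83)&(P[...,2]<93)&(abs(B[...,0])<100)&(abs(B[...,1])<210); q=B[m].astype('float32'); print(np.percentile(q,[1,99],axis=0))
print(cv2.fitLine(B[(im.max(2)<70)&(P[...,2]>46)&(P[...,2]<70)&(abs(B[...,0])<85)&(B[...,1]>0)&(B[...,1]<200)].astype('float32'),cv2.DIST_L2,0,.01,.01).ravel(), manip.read_state()['eef_pos'])
```

```text
215 ((45.91915512084961, 105.29025268554688), (20.727088928222656, 71.9647216796875), 1.133626937866211) [35.72067 69.46769] [ 56.66206 141.08856]
[[ -93.83866882 -201.47286987]
 [  92.4107132   -15.86939907]]
[ 1.2053393e-02 -9.9992734e-01  4.7712322e+01  1.0618254e+02] [421.49081622  76.77268864 213.38296408]
```

View pics/sc3c.png

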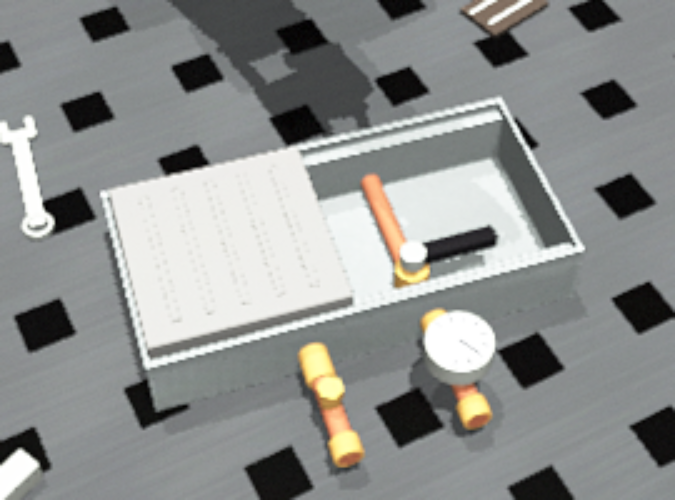

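The handle (crop (410,255) to (495,238)) lies along box y to about 1°, square across its pipe. The cover sits at the −y wall (edge at −15 mm) and the hand is clear.

```bash
python3 -c "
from cell import manip; print(manip.sign_off())"
```

```text
the job is handed in; nothing more can be done
None
```

The gauge's line (left valve) is shut with its handle square across the pipe, the cover is against the far end wall away from the gauge, the hand is clear, and the job is handed in.

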